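# Shut the rail bin and index it one hole along

### The job

Press the sliding bin's hinged lid down until its catch clicks and it stays shut by itself. Then pull the lock plunger's knob up, slide the bin along its rail by exactly one hole towards the glass mason jar (away from the creamer), without disturbing the other things on the shelf, and lower the pin fully into that hole. Finish while holding: keep the fingers on the knob with the pin held fully home.

Things in the scene. Friction and masses are not known exactly. Their poses are not given: they have to be found in the camera images.
- rail: Fixed aluminium and steel slide rail on the shelf, 360 mm long; place and yaw (within 0.3 rad of 0) vary. Origin: on the shelf surface (z = 0) exactly under the middle hole of its front hole strip. +y runs along the rail, the sliding direction; +x points from the hole strip to the bin, away from the robot.
- mid_hole (a point): Mouth of the middle hole, where the bin starts, on top of the hole strip (32 mm wide, top 20 mm above the shelf), with the rail's axes. Five square holes at y = -100, -50, 0, 50, 100 mm from here along the rail, 11 mm wide along the rail, 18 mm deep; the pin is 8 mm thick with a round tip.
- bin_slide (a joint): Position of the carriage (bin and plunger) along the rail's +y, in m: 0 at the middle hole, +0.05 and -0.05 at its neighbours, ends at +-0.10. Slides against about 1.5 N with the pin up; locked (1.5 mm play each way) with the pin in a hole. The carriage is a steel plate, top 32 mm above the shelf; its 44 mm wide tongue reaches over the hole strip and carries the plunger.
- bin_base (a point): Dark plastic bin fixed on the carriage, 160 (x) x 130 (y) x 75 mm; this point is under its centre, 32 mm above the shelf, 145 mm from the knob's axis along the rail's +x; its axes are the rail's. Its rim is 107 mm above the shelf.
- lid_hinge (a joint): Opening of the bin's lid in rad: 0 shut, up to 1.1; starts at 0.58 to 0.8. Hinge along y on the bin's far (+x) rim, 107 mm above the shelf, 225 mm from the knob's axis along the rail's +x. A spring lifts the lid to about 0.55 unless the catch holds it: pressing near the lip takes about 2 N, then about 8 N over the last 12 mm, where a ball catch amid the front edge snaps in; it then stays at 0.
- lid: Dark flat plastic lid, 177 mm from hinge to lip, 130 mm wide, 6 mm thick; its lip overhangs the bin's front wall by 17 mm. Origin on the hinge axis; with the lid shut its axes are the rail's, -x pointing from hinge to lip. Its top lies 6 mm above its origin.
- lid_lip (a point): Point on the lid's upper face, 27 mm short of the lip's edge, 150 mm from the hinge, in the middle of its width: a good place to press. 113 mm above the shelf when shut.
- plunger (a joint): Lift of the lock plunger in m: 0 pin fully home in a hole, 0.011 pin tip just clear on top of the strip, 0.018 top stop. A spring pushes it down with 4.5 N at 0 and 7 N at the top.
- knob: Black round knob of the plunger, on an upright stem in front of the bin (robot's side), 26 mm in diameter with a 32 mm rim at its top, 42 mm tall, its underside 58 mm and its top 100 mm above the shelf when the pin is home. Origin: centre of its underside. It rises with the pin and travels with the bin. The housing below it is 20 mm in diameter, its top 54 mm above the shelf.
- knob_grip (a point): On the knob's axis, 20 mm above its underside (78 mm above the shelf with the pin home): the height to grip it from above.
- jar: Empty glass mason jar with a metal twist cap, 78 mm in diameter, 130 mm tall, standing beyond one end of the rail (about 240 mm from its middle), which end varies: the bin goes towards it. Origin: centre of its underside.
- creamer: Small white ceramic creamer with handle, about 70 mm in diameter, 82 mm tall, beyond the other end of the rail. Origin: centre of its underside.
- cup: Aluminium measuring cup with a flat handle, 66 mm in diameter, 46 mm tall; bystander. Origin: centre of its underside.
- mortar: Small wooden mortar, 76 mm in diameter, 70 mm tall; bystander. Origin: centre of its underside.
- can: Food can, 68 mm in diameter, 85 mm tall, near the rail's -y end; bystander. Origin: centre of its underside.
- spice: Spice jar with black cap, 46 mm in diameter, 95 mm tall, beyond the rail's +y end; bystander. Origin: centre of its underside.
- carton: Cardboard carton, 55 x 100 x 120 mm, near the rail's +y end; bystander. Origin: centre of its underside.
Things that resemble listed ones, but are neither listed nor needed, are in the scene too. What is shaped like the jar but blue is not meant.

How it is judged (in metres and radians):
On the way, in this order (a step that is already met when the one before it is completed fails the run):
1. the lid is shut and its catch holds it with no finger on it (value of joint lid_hinge below 0.03 rad and contact force between the fingers and lid below 0.1 N), for 0.3 s.
2. with the lid shut, the pin is pulled up out of the middle hole (value of joint lid_hinge below 0.03 rad and value of joint plunger above 0.009 m), for 0.1 s.
At the end, for the whole second after the job is handed in: The bin stands one hole (50 mm, within 3 mm) from the middle hole on the mason jar's side, the pin is home (lifted under 2 mm), the lid is shut (under 0.03 rad), and the fingers still hold the knob (over 3 N) with the bin at rest (((y of jar in the frame of rail above 0 m and value of joint bin_slide between 0.047 and 0.053 m) or (y of jar in the frame of rail below 0 m and value of joint bin_slide between -0.053 and -0.047 m)) and value of joint plunger below 0.002 m and value of joint lid_hinge below 0.03 rad and contact force between the fingers and knob above 3 N and velocity of joint bin_slide between -0.01 and 0.01 m/s); the arm keeps its last pose, push and grip.
It fails at once if the bin is slid from its hole while its lid is open (value of joint lid_hinge above 0.1 rad and (value of joint bin_slide above 0.012 m or value of joint bin_slide below -0.012 m)).
It fails at once if another thing on the shelf is moved more than 15 mm (distance of any of jar, creamer, cup, mortar, can, spice, carton from where it was at the start of the episode above 0.015 m).
It also fails if it takes over 42 s, if anything falls off the work surface, if the arm or the gripper's body presses on something with over 40 N, if the wrist force passes 120 N, or if a joint passes its speed limit or range.

### The arm

A 6-joint arm with a two-finger parallel gripper is mounted at the origin on the work surface. World frame = base frame: x ahead of the robot, y to its left, z up, the work surface at z = 0. Lengths are in m, angles in degrees, forces in N, time in s.
With the tool pointing down it reaches from about 0.25 to 0.725 m from the base axis. Payload 9.7 kg.
Tool frame: the origin (TCP) lies midway between the tips of the shut fingers; the grasp point (between the pads) lies 19 mm behind it (grip_point_offset is the distance from the TCP to the grasp point, in m); y points along the fingers, z is the direction in which the jaws open and shut, and the axes are right-handed (so a half turn about y gives the same grasp; the last joint's range is limited). The gripper opens to 85 mm and grips with 20 to 120 N. Pads are 22 mm wide; open, the fingers measure 114 mm over their backs; the gripper's body (76 mm by 85 mm) begins 54 mm behind the grasp point. The pads swing forward as they close: fully open they stand 13 mm farther back than shut.
Start: joints at [-75.86, 4.979, 10.078, 95.1, 0, 90], TCP at [0.134, -0.533, 0.231] pointing down, gripper open.
Joint ranges: [-179.16, 179.16], [-48.56, 103.87], [-65.8, 70.77], [-126.05, 130.52], [-82.76, 87.17], [-180, 180]. Speed limits (degrees/s): [127.2, 127.2, 147.25, 180, 180, 180].

### API

Orientations are given as [roll, pitch, yaw] about the fixed x, y, z axes, in that order (R = Rz(yaw) Ry(pitch) Rx(roll)).
In Python, from workcell import get_obs, camera, job_done, grip_point_offset gives the robot as it stands.
- The arm moves only by the tool move_arm, never from a script. Its argument "deltas" is a list that holds one entry, the list of rows, each a list of 4 numbers: the shift along the tool's x, y, z in m, then the turn about the tool's y in degrees. A call has 1 to 5 rows; each row is the pose to reach, as a shift and turn from the pose commanded when the call began, along the tool's axes at that moment; what a row does not reach only later rows make up. A row lasts 1/10 s, in which the tool goes at most 50 mm and 8.59 degrees, less where a joint would pass 70% of its speed; a pose out of reach is approached as far as the arm can. A call with a gripper value outside its range is refused whole. "claw" is the finger opening in m, from 0 to 0.0854, set as the call begins (left out, the last holds). The fingers move at their own pace and stop on an object; "newtons" is the grip in N (left out, the last holds). Time passes only in rows, so rows that repeat a pose let the fingers close. It gives the time, the measured TCP pose, the force and the opening at its end, in the units of the state.
- get_obs(): the state, without advancing time (a new reading comes with each control period).
- camera(name): name is "scene" or "top" or "wrist"; returns a dict with "color" (400x640x3 uint8, blue, green, red), "range_z" (400x640 float32, m along the optical axis (not along the pixel's ray), 0 where there is no reading), "fx", "fy", "cx", "cy" (pixels), "T" (4x4, takes a point from camera to world coordinates). Camera axes: x right, y down, z forward; pixel columns grow to the right and rows downward; lengths in m; the calibration is good to about 2 mm. A picture is of the moment at which its call begins.
- job_done(): hands the job in, once; it reports no verdict.
The state is a dict: "time": time; "q": joint angles; "qd": joint speeds; "joint_efforts": joint torques, N m; "ee_pos": TCP position; "tcp_rot": TCP orientation; "wrist_force": force on the tool from outside, world axes, zero at the start; "torque": the same for the moment, N m; "opening": finger opening in m.
Only numpy, scipy, OpenCV 4.12 (cv2) and the standard library are available. Lean on these libraries where they do the work, as an engineer would, in place of code of your own. Each camera call takes 0.05 s, during which the arm holds its last target. There are 200 camera calls.

## Working session

There is one attempt and no reset: what is moved stays moved. The work goes in short steps, Python scripts to look and compute and a tool call to move; the robot and the scene stay as the last step left them, time stands still between calls to the robot, and variables do not carry over. Pictures are saved under pics/ and viewed, about 8 in all and at most 12, crops included, and the job is handed in when it is done.

Besides the shell and the picture viewer there is one more tool, called after "Call:" as a command line: name --argument value ..., lists and objects as JSON in quotes. move_arm: Moves the arm, as the interface text tells. Its arguments: {"type":"object","properties":{"deltas":{"type":"array"},"claw":{"type":"number"},"newtons":{"type":"number"}},"required":["deltas"]}

```bash
mkdir -p pics; ls; cat > h.py <<'E'
import numpy as np, cv2
from workcell import get_obs, camera, job_done, grip_point_offset
def world(c):
    z=c["range_z"]; v,u=np.mgrid[:400,:640]
    P=np.stack([(u-c["cx"])/c["fx"]*z,(v-c["cy"])/c["fy"]*z,z],-1)
    W=P@c["T"][:3,:3].T+c["T"][:3,3]; W[z==0]=np.nan
    return W
E
python3 - <<'E'
from h import *
o=get_obs();print(o,grip_point_offset)
for n in("scene","top"):
    c=camera(n);cv2.imwrite(f"pics/{n}0.png",c["color"]);np.savez(f"{n}0.npz",W=world(c),**c)
    print(n,c["fx"],np.round(c["T"],3).tolist())
E
```

```text
pics
{'time': 0.0, 'q': array([-7.58588364e+01,  5.01053492e+00,  1.00322966e+01,  9.50988817e+01,
        1.21244966e-03,  9.00005916e+01]), 'qd': array([-0.02334523,  0.05748023,  0.071426  , -0.14338985, -0.05928115,
        0.05137764]), 'joint_efforts': array([-2.50630757e-03, -5.20390141e+01,  4.64800322e+01,  1.63052307e-02,
        4.32181565e-06, -3.83502936e-06]), 'ee_pos': array([ 0.13431913, -0.53310081,  0.23056917]), 'tcp_rot': array([-9.00771200e+01,  1.21165221e-03, -1.65859430e+02]), 'wrist_force': array([-0.50314204,  0.18180313, -0.06686696]), 'torque': array([ 0.02375956,  0.00997248, -0.02196291]), 'opening': 0.08569592541103899} 0.0187
scene 473.496073457843 [[0.756, 0.497, -0.425, 1.162], [0.654, -0.586, 0.478, -0.616], [-0.012, -0.64, -0.768, 1.14], [0.0, 0.0, 0.0, 1.0]]
top 419.0948093056155 [[-0.013, -0.984, 0.177, 0.337], [-1.0, 0.014, 0.004, 0.026], [-0.006, -0.177, -0.984, 1.427], [0.0, 0.0, 0.0, 1.0]]
```

View pics/top0.png

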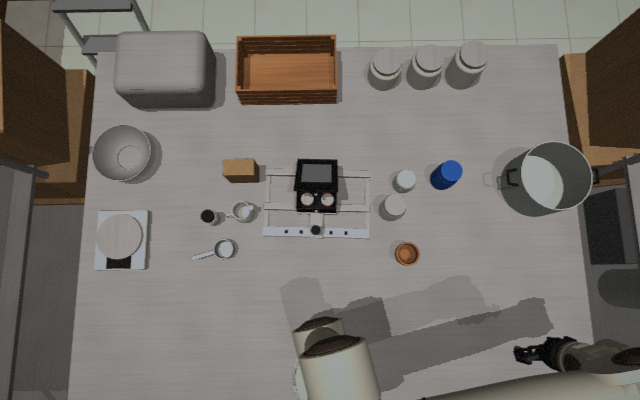

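View pics/scene0.png

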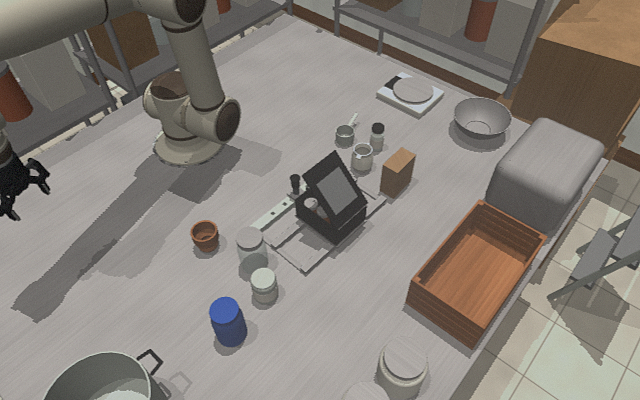

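Top: the bin is at (317,185), the knob at (316,230), and the white hole strip runs from (264,230) to (369,236). The creamer with its handle is at (243,212), on the +y (left) side. The jar candidates on the -y (right) side are (394,207), (404,180) and the blue decoy (446,174). In the scene view the glass-looking one is at (250,245), and a smaller, possibly can-like one is at (264,285). I'll confirm with a crop and measure.

```bash
python3 - <<'E'
from h import *
t=np.load("top0.npz");s=np.load("scene0.npz")
a=cv2.resize(t["color"][150:260,200:470],None,fx=2.9,fy=2.9,interpolation=cv2.INTER_CUBIC)
b=cv2.resize(s["color"][140:340,190:420],None,fx=1.4,fy=1.4,interpolation=cv2.INTER_CUBIC)
p=np.zeros((a.shape[0]+b.shape[0],a.shape[1],3),np.uint8);p[:a.shape[0]]=a;p[a.shape[0]:,:b.shape[1]]=b
cv2.imwrite("pics/crop1.png",p);print(p.shape)
W=t["W"]
for n,(u,v) in dict(A=(394,205),B=(404,178),crm=(243,208),knob=(316,230),carton=(240,165),mort=(406,252),spice=(209,214),cup=(225,247)).items():
    R=W[v-14:v+15,u-14:u+15].reshape(-1,3);R=R[np.isfinite(R[:,2])]
    zt=np.percentile(R[:,2],98);m=R[R[:,2]>zt-.012]
    print(n,np.round(W[v,u],3),"top",round(zt,3),np.round(np.median(m,0),3),len(m))
# holes in the strip: dark blobs on bright strip, rays onto z=.02
g=cv2.cvtColor(t["color"],cv2.COLOR_BGR2GRAY)
roi=g[222:244,262:372]; print(np.unique(roi,return_counts=True)[0][[0,-1]])
T=t["T"]
def ray(u,v,z):
    d=T[:3,:3]@np.array([(u-t["cx"])/t["fx"],(v-t["cy"])/t["fy"],1]);o=T[:3,3];return o+d*(z-o[2])/d[2]
n,l,st,ce=cv2.connectedComponentsWithStats((roi<110).astype(np.uint8))
for i in range(1,n):
    if st[i,4]>3:
        u,v=ce[i]+[262,222];print(st[i],round(u,1),round(v,1),np.round(ray(u,v,.02),4))
# strip by depth z 15..25mm
q=W[215:250,255:380].reshape(-1,3);q=q[(q[:,2]>.014)&(q[:,2]<.026)];print(len(q),q.min(0),q.max(0),q.mean(0))
E
```

```text
(599, 783, 3)
A [ 0.537 -0.201  0.131] top 0.135 [ 0.54  -0.202  0.131] 385
B [ 0.632 -0.244  0.09 ] top 0.09 [ 0.63  -0.25   0.086] 287
crm [0.554 0.296 0.002] top 0.085 [0.542 0.29  0.081] 109
knob [0.465 0.045 0.1  ] top 0.102 [0.466 0.048 0.1  ] 80
carton [0.676 0.287 0.118] top 0.125 [0.669 0.289 0.12 ] 471
mort [ 0.396 -0.256  0.006] top 0.074 [ 0.39  -0.247  0.07 ] 144
spice [0.521 0.387 0.097] top 0.098 [0.518 0.395 0.095] 139
cup [0.421 0.354 0.004] top 0.049 [0.407 0.364 0.045] 86
[ 22 168]
[ 48   1  15  12 107] 316.6 229.4 [0.4748 0.0437 0.02  ]
[23  8  3  3  9] 286.0 231.0 [0.4708 0.1467 0.02  ]
[38  8  3  4 11] 300.9 231.4 [0.4689 0.0965 0.02  ]
[68  9  2  3  6] 330.5 232.0 [ 0.4654 -0.0029  0.02  ]
[83  9  2  4  8] 345.5 232.5 [ 0.4631 -0.0532  0.02  ]
817 [ 0.44672345 -0.12880414  0.01423563] [0.52296738 0.22808608 0.02599003] [0.46725552 0.05112037 0.02051809]
```

View pics/crop1.png

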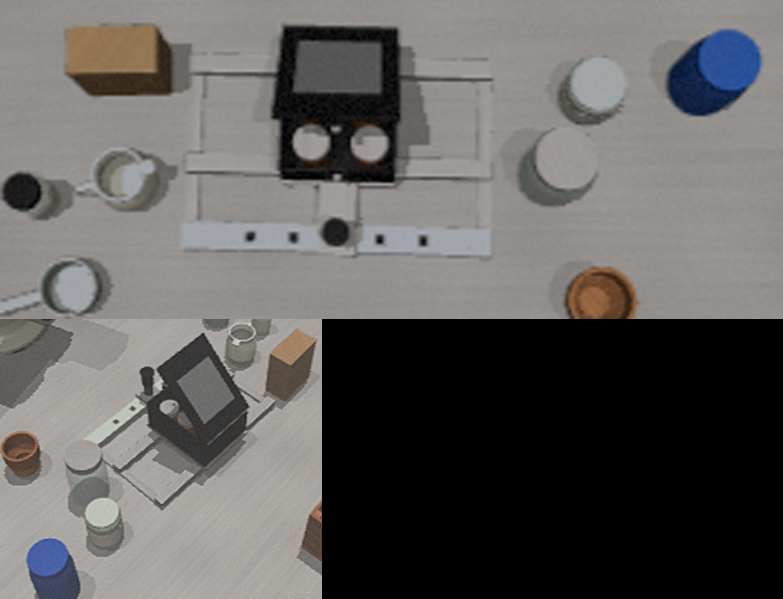

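Candidates: A (394,207) is clear glass with a 131 mm high top at (0.54,-0.20), so it is the jar. B (404,180) is 86 mm high, so it is the can. The blue one is the decoy. The jar is therefore on the rail's -y side. The holes have 50 mm spacing and give the rail middle (0.467,0.047) and yaw ≈ -2.2°; the knob top agrees.

```bash
cat >> h.py <<'E'
M=np.array([.4670,.0468]);YAW=np.deg2rad(-2.2)
RX=np.array([np.cos(YAW),np.sin(YAW)]);RY=np.array([-np.sin(YAW),np.cos(YAW)])
def rail(P): d=P[...,:2]-M; return np.stack([d@RX,d@RY,P[...,2]],-1)
def w(x,y,z): return np.array([*(M+RX*x+RY*y),z])
def delta(target,yaw=None):
    o=get_obs();from scipy.spatial.transform import Rotation as R
    r=R.from_euler("xyz",o["tcp_rot"],degrees=True)
    d=r.inv().apply(np.array(target)-o["ee_pos"])
    t=None if yaw is None else -((yaw-o["tcp_rot"][2]+180)%360-180)
    return np.round(d,4),t
def lid(W):
    P=rail(W).reshape(-1,3);P=P[np.isfinite(P[:,2])]
    P=P[(P[:,0]>30)*0+(P[:,0]>.06)*(P[:,0]<.215)*(abs(P[:,1])<.05)*(P[:,2]>.112)>0]
    return P
E
python3 - <<'E'
from h import *
for n in("top0","scene0"):
    P=lid(np.load(n+".npz")["W"]);
    a=np.arctan2(P[:,2]-.107,.225-P[:,0]); print(n,len(P),np.percentile(a,[10,50,90]).round(3),P[:,2].max(),P[:,0].min())
    k=np.polyfit(P[:,0],P[:,2],1);print(k, np.arctan(-k[0]))
for a in(.8,.7,.6,.5,.4,.3,.2,.1,0): print(a,np.round([-.15*np.cos(a)+.006*np.sin(a)+.225,.107+.15*np.sin(a)+.006*np.cos(a)],4))
print(delta(w(.10,0,.28),-2.2))
E
```

```text
top0 981 [0.803 0.838 0.952] 0.2411194415695137 0.06471808390329956
[-0.89755179  0.32321784] 0.7314608521149383
scene0 1849 [0.805 0.843 0.956] 0.238137578544808 0.07057846675050004
[-0.95323019  0.3324167 ] 0.761457886723072
0.8 [0.1248 0.2188]
0.7 [0.1141 0.2082]
0.6 [0.1046 0.1966]
0.5 [0.0962 0.1842]
0.4 [0.0892 0.1709]
0.3 [0.0835 0.1571]
0.2 [0.0792 0.1427]
0.1 [0.0763 0.1279]
0 [0.075 0.113]
(array([-0.5603, -0.0488, -0.453 ]), np.float64(-163.65815246927798))
```

Call:
move_arm --deltas '[[[0,-0.03,0,-8],[0,-0.05,0,-16]]]' --claw 0

```text
time: 0.3
ee_pos: [0.1343, -0.533, 0.2819]
tcp_rot: [-90.0, 0.0, -149.5]
wrist_force: [-0.2, -0.1, 0.2]
opening: 0.0587
```

```bash
python3 - <<'E'
from h import *
o=get_obs();print(o["q"],o["tcp_rot"],o["ee_pos"],delta(w(.10,0,.28),-2.2))
E
```

```text
[-7.58616054e+01  6.49302962e+00  1.74248707e+01  1.00980710e+02
  8.65670158e-07  7.36872409e+01] [-9.00469017e+01  1.37272694e-02 -1.49548852e+02] [ 0.13426734 -0.53302868  0.2819362 ] (array([-0.6649,  0.0023, -0.2773]), np.float64(-147.34885194108762))
```

Call:
move_arm --deltas '[[[-0.045,0,-0.018,-8.5],[-0.091,0,-0.036,-17],[-0.137,0,-0.053,-25.5],[-0.183,0,-0.07,-34],[-0.229,0,-0.088,-42.5]]]'

```text
time: 0.8
ee_pos: [0.2889, -0.3406, 0.281]
tcp_rot: [-90.0, 0.0, -107.0]
wrist_force: [0.8, -0.4, 0.7]
opening: 0.0002
```

```bash
python3 - <<'E'
from h import *
print(delta(w(.12,0,.285),-2.2))
E
```

```text
(array([-0.4533, -0.0039,  0.1727]), np.float64(-104.8402496661651))
```

Call:
move_arm --deltas '[[[-0.045,0,0.017,-8.5],[-0.09,0,0.034,-17],[-0.136,0,0.052,-25.5],[-0.181,0,0.069,-34],[-0.226,0,0.086,-42.5]]]'

```text
time: 1.3
ee_pos: [0.4385, -0.1503, 0.2812]
tcp_rot: [-90.0, -0.0, -64.5]
wrist_force: [1.2, -1.0, -0.1]
opening: 0.0004
```

```bash
python3 - <<'E'
from h import *
print(delta(w(.12,0,.285),-2.2))
E
```

```text
(array([-0.1099, -0.0039,  0.2168]), np.float64(-62.305386293838865))
```

Call:
move_arm --deltas '[[[-0.022,0,0.043,-8.5],[-0.044,0,0.087,-17],[-0.066,0,0.13,-25.5],[-0.088,0,0.173,-34],[-0.11,-0.004,0.217,-42.5]]]'

```text
time: 1.8
ee_pos: [0.5881, 0.0415, 0.2846]
tcp_rot: [-90.0, 0.1, -22.0]
wrist_force: [0.4, -0.7, 0.2]
opening: -0.0003
```

Call:
move_arm --deltas '[[[0,0,0,-8.3],[0,0,0,-16],[0,0,0,-19.8],[0,0,0,-19.8]]]'

```text
time: 2.2
ee_pos: [0.5875, 0.0397, 0.2847]
tcp_rot: [-90.0, 0.1, -2.5]
wrist_force: [0.4, 0.1, -0.2]
opening: 0.0
```

```bash
python3 - <<'E'
from h import *
o=get_obs();print(o["q"].round(1),o["ee_pos"],o["wrist_force"],delta(w(.12,0,.225),-2.2),delta(w(.078,0,.113),-2.2))
c=camera("scene");cv2.imwrite("pics/s2.png",cv2.resize(c["color"][80:330,180:430],None,fx=2.2,fy=2.2))
E
```

```text
[  3.9  12.3  24.3 102.1   0.    6.4] [0.58746369 0.03974795 0.28474061] [ 0.35650474  0.07530056 -0.16386528] (array([-0.0006,  0.0597,  0.0024]), np.float64(-0.2950393751640945)) (array([-0.0425,  0.1718,  0.0022]), np.float64(-0.2950393751640945))
```

View pics/s2.png

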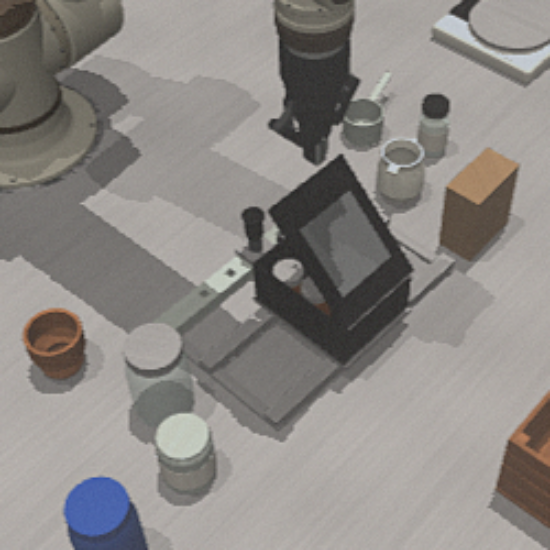

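The crop shows the shut fingers at (318,155), just above the open lid's lip at (340,160), with every object in its place.

Call:
move_arm --deltas '[[[0,0.03,0.002,0],[0,0.055,0.002,0],[0,0.065,0.002,0],[-0.003,0.073,0.002,0],[-0.007,0.078,0.002,0]]]'

```text
time: 2.75
ee_pos: [0.5805, 0.0418, 0.2074]
tcp_rot: [-90.0, -0.0, -2.6]
wrist_force: [0.3, 0.1, 0.4]
opening: 0.0002
```

Call:
move_arm --deltas '[[[-0.009,0.011,0,0],[-0.017,0.024,0,0],[-0.024,0.037,0,0],[-0.03,0.051,0,0],[-0.034,0.065,0,0]]]'

```text
time: 3.25
ee_pos: [0.5466, 0.0434, 0.1433]
tcp_rot: [-90.0, -0.1, -2.6]
wrist_force: [1.4, 0.1, 0.3]
opening: 0.0002
```

Call:
move_arm --deltas '[[[-0.001,0.008,0,0],[-0.002,0.015,0,0],[-0.003,0.021,0,0],[-0.003,0.027,0,0],[-0.003,0.03,0,0]]]'

```text
time: 3.75
ee_pos: [0.5437, 0.0436, 0.1124]
tcp_rot: [-90.0, -0.0, -2.6]
wrist_force: [-5.3, -0.4, 14.5]
opening: 0.0002
```

Call:
move_arm --deltas '[[[0,0.002,0,0],[0,0.003,0,0],[0,0.003,0,0]]]'

```text
time: 4.05
ee_pos: [0.5437, 0.0435, 0.1122]
tcp_rot: [-90.0, -0.1, -2.6]
wrist_force: [-10.1, -0.6, 21.2]
opening: 0.0002
```

```bash
python3 - <<'E'
from h import *
c=camera("scene");cv2.imwrite("pics/s3.png",cv2.resize(c["color"][80:330,180:430],None,fx=2.2,fy=2.2));print(get_obs()["wrist_force"],rail(get_obs()["ee_pos"]))
E
```

```text
[-9.51145342 -0.80039856 20.78506958] [ 0.07681765 -0.00027882  0.1121573 ]
```

View pics/s3.png

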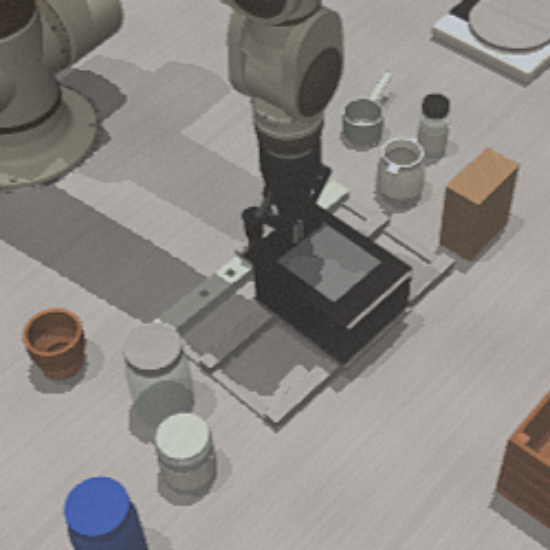

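The lid (330,265) now lies flat at 21 N. I'll lift off and check that it stays shut.

Call:
move_arm --deltas '[[[0,-0.01,0,0],[0,-0.03,0,0],[0,-0.06,0,0],[-0.02,-0.09,0,0],[-0.05,-0.1,0,0]]]'

```text
time: 4.6
ee_pos: [0.4948, 0.0458, 0.212]
tcp_rot: [-90.0, -0.2, -2.6]
wrist_force: [-0.4, 0.8, 0.1]
opening: 0.0
```

```bash
python3 - <<'E'
from h import *
c=camera("scene");W=world(c);P=rail(W).reshape(-1,3)
L=P[(P[:,0]>.06)&(P[:,0]<.21)&(abs(P[:,1])<.055)&(P[:,2]>.09)&(P[:,2]<.17)]
k=np.polyfit(L[:,0],L[:,2],1);print("lid",len(L),np.percentile(L[:,2],[5,50,95]),k)
K=P[(abs(P[:,0])<.025)&(abs(P[:,1])<.03)&(P[:,2]>.09)&(P[:,2]<.115)];print("knob",len(K),K.mean(0),K.min(0),K.max(0))
t=camera("top");P=rail(world(t)).reshape(-1,3);K=P[(abs(P[:,0])<.025)&(abs(P[:,1])<.03)&(P[:,2]>.09)&(P[:,2]<.115)];print("knob top",len(K),K.mean(0) if len(K) else 0)
print(get_obs()["wrist_force"],delta(w(0,0,.20),-2.2),delta(w(0,0,.059),-2.2))
E
```

```text
lid 1577 [0.11264082 0.11661236 0.12034144] [-0.02055351  0.11943724]
knob 79 [0.00128637 0.00286293 0.09947407] [-0.01497342 -0.01163324  0.09032836] [0.01884645 0.01929522 0.1055056 ]
knob top 0 0
[ 1.14556861 -0.1932769  -0.23707556] (array([-0.0257,  0.0121, -0.0003]), np.float64(-0.3485500594997575)) (array([-0.0262,  0.1531, -0.0004]), np.float64(-0.3485500594997575))
```

The lid stays shut (slope ~0.02 rad) and the knob is where expected. Now over the knob with the gripper open, then down.

Call:
move_arm --deltas '[[[-0.013,0,0,0],[-0.026,0,0,0],[-0.026,0.01,0,0],[-0.026,0.02,0,0],[-0.026,0.03,0,0]]]' --claw 0.085 --newtons 40

```text
time: 5.2
ee_pos: [0.4681, 0.0469, 0.1777]
tcp_rot: [-90.0, 0.0, -2.6]
wrist_force: [0.5, -0.2, 0.3]
opening: 0.0724
```

```bash
python3 - <<'E'
from h import *
o=get_obs();print(o["time"],o["opening"],delta(w(0,.001,.058),-2.2))
c=camera("wrist");cv2.imwrite("pics/w4.png",c["color"])
E
```

```text
5.2 0.07240079151840026 (array([-0.001 ,  0.1197,  0.0009]), np.float64(-0.36390340896696216))
```

View pics/w4.png

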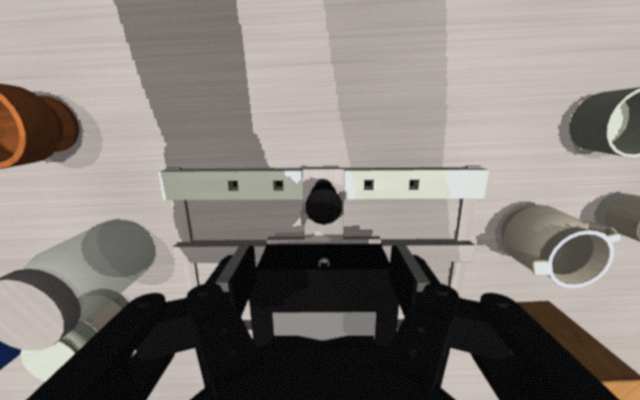

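The knob at (323,203) is centred between the open fingers (235–410). Descending and gripping.

Call:
move_arm --deltas '[[[0,0.03,0.001,-0.4],[0,0.06,0.001,-0.4],[-0.001,0.085,0.001,-0.4],[-0.001,0.105,0.001,-0.4],[-0.001,0.12,0.001,-0.4]]]'

```text
time: 5.75
ee_pos: [0.4662, 0.0478, 0.0572]
tcp_rot: [-90.0, 0.1, -2.2]
wrist_force: [-0.3, -0.4, 0.8]
opening: 0.085
```

Call:
move_arm --deltas '[[[0,0,0,0],[0,0,0,0],[0,0,0,0],[0,0,0,0],[0,0,0,0]]]' --claw 0.01

```text
time: 6.25
ee_pos: [0.4675, 0.048, 0.0606]
tcp_rot: [-90.0, -0.1, -2.2]
wrist_force: [-1.9, -0.6, 5.8]
opening: 0.0297
```

Call:
move_arm --deltas '[[[0,0,0,0],[0,0,0,0],[0,0,0,0]]]'

```text
time: 6.55
ee_pos: [0.4675, 0.048, 0.0606]
tcp_rot: [-90.0, -0.1, -2.2]
wrist_force: [-1.1, -0.1, 6.2]
opening: 0.0296
```

Call:
move_arm --deltas '[[[0,-0.004,0,0],[0,-0.008,0,0],[0,-0.012,0,0],[0,-0.016,0,0],[0,-0.018,0,0]]]'

```text
time: 7.05
ee_pos: [0.467, 0.048, 0.0775]
tcp_rot: [-90.0, -0.0, -2.2]
wrist_force: [4.4, -0.1, -7.6]
opening: 0.0296
```

```bash
python3 - <<'E'
from h import *
o=get_obs();print(o["time"],o["ee_pos"],o["opening"],o["wrist_force"])
c=camera("scene");cv2.imwrite("pics/s5.png",cv2.resize(c["color"][150:270,250:390],None,fx=4,fy=4,interpolation=cv2.INTER_CUBIC))
E
```

```text
7.05 [0.46700161 0.04798143 0.07746787] 0.02955670028447895 [ 4.41340317 -0.10259027 -7.56967482]
```

View pics/s5.png

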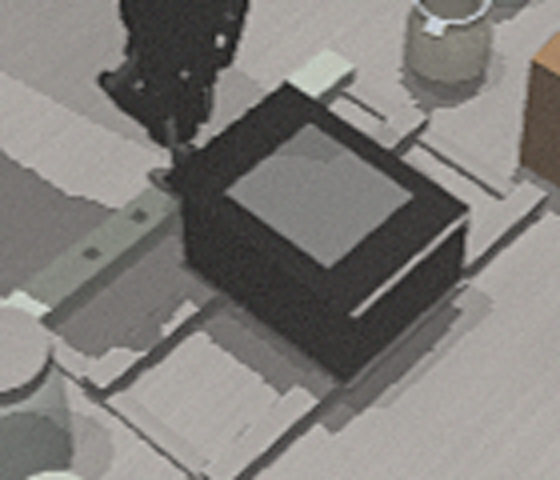

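The lid (320,190) is shut. The pin is up about 17 mm, and the -7.6 N pull matches the spring. Sliding 50 mm towards -y (tool -z).

Call:
move_arm --deltas '[[[0,0.001,-0.004,0],[0,0.001,-0.01,0],[0,0.001,-0.016,0],[0,0.001,-0.023,0],[0,0.001,-0.03,0]]]'

```text
time: 7.6
ee_pos: [0.4658, 0.018, 0.0761]
tcp_rot: [-90.0, -0.0, -2.1]
wrist_force: [5.5, 0.8, -7.2]
opening: 0.0292
```

Call:
move_arm --deltas '[[[0,0,-0.006,0],[0,0,-0.012,0],[0,0,-0.017,0],[0,0,-0.02,0],[0,0,-0.02,0]]]'

```text
time: 8.1
ee_pos: [0.4651, -0.0024, 0.0761]
tcp_rot: [-90.0, -0.0, -2.2]
wrist_force: [5.4, -1.7, -7.1]
opening: 0.0295
```

```bash
python3 - <<'E'
from h import *
o=get_obs();print(o["time"],o["ee_pos"],rail(o["ee_pos"]),o["opening"],o["wrist_force"])
# lid edges along rail y, before/after, scene view
for n in("scene0.npz",None):
    W=np.load(n)["W"] if n else world(camera("top"))
    if n: W=np.load("top0.npz")["W"]
    P=rail(W).reshape(-1,3);L=P[(P[:,0]>.15)&(P[:,0]<.22)&(abs(P[:,1])<.15)&(P[:,2]>.105)&(P[:,2]<.19)]
    print(len(L),np.percentile(L[:,1],[1,50,99]),np.median(L[:,2]))
E
```

```text
8.1 [ 0.46506079 -0.0023509   0.07613219] [-5.09803542e-05 -4.91891167e-02  7.61321896e-02] 0.029494994356134695 [ 5.4150275  -1.73532032 -7.07511434]
673 [-0.0614081   0.00068332  0.06509655] 0.15724122068482815
858 [-0.1131922  -0.04886105  0.01536434] 0.11487067239334825
```

Call:
move_arm --deltas '[[[0,0.003,0,0],[0,0.006,0,0],[0,0.009,0,0],[0,0.012,0,0],[0,0.014,0,0]]]'

```text
time: 8.65
ee_pos: [0.4651, -0.0022, 0.0621]
tcp_rot: [-90.0, -0.0, -2.2]
wrist_force: [5.1, -1.7, -5.8]
opening: 0.0295
```

Call:
move_arm --deltas '[[[0,0.002,0,0],[0,0.003,0,0],[0,0.003,0,0],[0,0.003,0,0]]]'

```text
time: 9.05
ee_pos: [0.4654, -0.0021, 0.0607]
tcp_rot: [-90.0, -0.1, -2.2]
wrist_force: [1.3, -1.4, 5.0]
opening: 0.0295
```

```bash
python3 - <<'E'
from h import *
t=camera("top");W0=np.load("top0.npz")["W"];W=world(t);s=camera("scene")
P=rail(W).reshape(-1,3);L=P[(P[:,0]>.07)&(P[:,0]<.22)&(abs(P[:,1])<.15)&(P[:,2]>.105)&(P[:,2]<.125)]
print("lid y",np.percentile(L[:,1],[1,99]),"slope",np.polyfit(L[:,0],L[:,2],1)[0])
for n,(x,y,h) in dict(jar=(.54,-.202,.13),can=(.63,-.25,.085),crm=(.542,.29,.08),mortar=(.39,-.247,.07),spice=(.518,.395,.095),cup=(.407,.364,.045),carton=(.669,.289,.12)).items():
    r=[]
    for w_ in(W0,W):
        m=w_[(np.hypot(w_[...,0]-x,w_[...,1]-y)<.07)&(abs(w_[...,2]-h)<.012)];r.append(np.median(m,0)[:2])
    print(n,np.round((r[1]-r[0])*1000,1))
o=get_obs();print(o["ee_pos"],o["wrist_force"],o["qd"].round(2))
cv2.imwrite("pics/s6.png",cv2.resize(s["color"][140:340,190:420],None,fx=2.9,fy=2.9,interpolation=cv2.INTER_CUBIC))
E
```

```text
lid y [-0.11286817  0.01514786] slope -0.025388053588600874
jar [1.3 0.1]
can [-0.   0.2]
crm [0.3 1.4]
mortar [ 1.1 -0.5]
spice [ 0.4 -0.4]
cup [ 0.2 -0.1]
carton [-0.2 -0.1]
[ 0.46537152 -0.00212155  0.06059812] [ 1.31685316 -1.79874136  5.88581476] [-0.01 -0.    0.06 -0.07 -0.01  0.09]
```

View pics/s6.png

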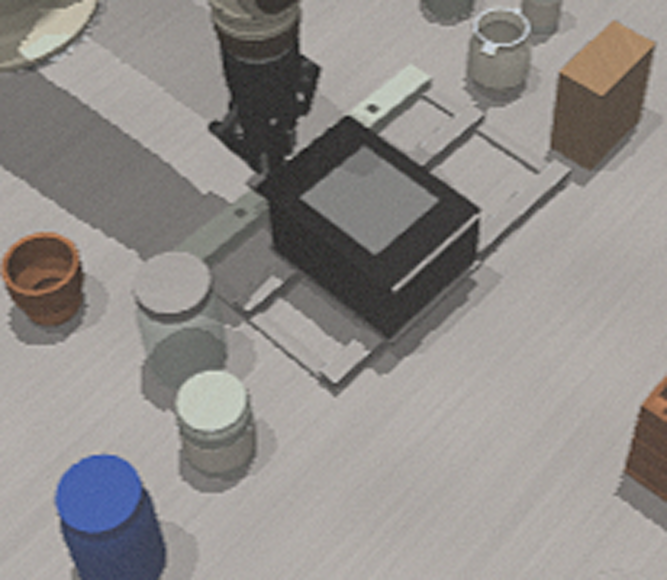

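The picture shows the lid shut (370,200). One free hole is left on the jar side (240,212), the fingers are on the knob, and the bystanders have not moved. Handing in.

```bash
python3 -c "
from h import *
print(job_done())"
```

```text
the job is handed in; nothing more can be done
None
```

I pressed the lid shut until it stayed closed without contact. Then I gripped the knob, pulled the pin up about 17 mm and slid the bin one hole towards the clear glass jar, along the rail's -y. I lowered the pin, kept hold of the knob and handed the job in at about 9 s; the hand-in reported no verdict.

**Last checks:**
- **Bin position:** it moved about 50.4 mm by the arm's reading and about 50.7 mm by the lid edges in the camera.
- **Pin:** the tool height is 60.6 mm, the same as when the pin was home at the start. The force turns from a pull to a 5–6 N downward push, so the pin is on its bottom stop.
- **Grip:** the fingers are on the knob with the grip set to 40 N. They read 29.5 mm open on a 26 mm knob, which I put down to the linkage, but the grip did not slip.
- **Lid:** it looks shut. The fitted slope of about 0.02 rad is about the size I'd expect from camera error, and an unlatched lid would spring up to about 0.55 rad.
- **Bystanders:** all seven show under 2 mm of movement, which is measurement noise.

No check failed.

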